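# Lock the clay roller's shaft on its flat

## Robot

A 6-joint arm with a two-finger parallel gripper is mounted at the origin on the work surface. World frame = base frame: x ahead of the robot, y to its left, z up, the work surface at z = 0. Lengths are in m, angles in rad, forces in N, time in s.
With the tool pointing down it reaches from about 0.425 to 0.95 m from the base axis. Payload 3.5 kg.
Tool frame: the origin (TCP) lies midway between the tips of the shut fingers; the grasp point (between the pads) lies 19 mm behind it; z points along the fingers, y is the line along which they close (so a half turn about z gives the same grasp; the last joint's range is limited). The gripper opens to 85 mm and grips with 20 to 120 N. Pads are 22 mm wide; open, the fingers measure 114 mm over their backs; the gripper's body (76 mm by 85 mm) begins 54 mm behind the grasp point. The pads swing forward as they close: fully open they stand 13 mm farther back than shut.
Start: joints at [0.95, 0.286, 1.577, -0, 1.279, -0.15], TCP at [0.306, 0.602, 0.231] pointing down, gripper open.
Joint ranges: [-2.77, 2.77], [-0.9, 2.22], [0.21, 2.48], [-1.53, 4.67], [0.24, 2.81], [-2.84, 2.84]. Speed limits (rad/s): [2.79, 2.79, 3.14, 3.14, 3.14, 3.14].

## Interface

Orientations are given as a unit quaternion [x, y, z, w].
In Python, from plant import get_state, read_camera, ctrl gives the robot as it stands.
- The arm moves only by the shell command python3 -m crank 'ROWS' [FORCE]. ROWS is JSON, a list of rows, each a list of 3 entries, a list of its own where there are three numbers: the shift along the tool's x, y, z in mm, then the turn about the tool's z in degrees, then the closure in counts, from 0 (fully open) to 255 (shut). In form: [[[tx, ty, tz], yaw, claw], ...]. A call has 1 to 10 rows; each row is the pose to reach, as a shift and turn from the pose commanded when the call began, along the tool's axes at that moment; what a row does not reach only later rows make up. A row lasts 1/10 s, in which the tool goes at most 50 mm and 8.59 degrees, less where a joint would pass 70% of its speed; a pose out of reach is approached as far as the arm can. A call with a gripper value outside its range is refused whole. The fingers move at their own pace and stop on an object; FORCE is the grip in N (left out, the last holds). Time passes only in rows, so rows that repeat a pose let the fingers close. It gives the time, the measured TCP pose, the force, the opening and the grip force at its end, in the units of the state.
- get_state(): the state, without advancing time (a new reading comes with each control period).
- read_camera(name): name is "scene" or "side" or "wrist"; returns a dict with "frame" (420x560x3 uint8, blue, green, red), "range_z" (420x560 float32, m along the optical axis (not along the pixel's ray), 0 where there is no reading), "vfov" (degrees; the focal length in pixels is half the picture's height over the tangent of half this angle, whatever the lens; pixels are square), "cx", "cy" (the principal point, pixels), "origin" and "orientation" of the camera in the world. Camera axes: x right, y down, z forward; pixel columns grow to the right and rows downward; lengths in m; the calibration is good to about 2 mm. A picture is of the moment at which its call begins.
- ctrl.sign_off(): hands the job in; it is judged then, once.
The state is a dict: "time": time; "qpos": joint angles; "dq": joint speeds; "joint_efforts": joint torques, N m; "eef_pos": TCP position; "tcp_rot": TCP orientation; "contact_force": force on the tool from outside, world axes, zero at the start; "wrist_torque": the same for the moment, N m; "opening": opening from 0.0 (shut) to 1.0 (fully open); "finger_force": force on a finger pad.
Only numpy, scipy, OpenCV 4.12 (cv2) and the standard library are available. Lean on these libraries where they do the work, as an engineer would, in place of code of your own. Each camera call takes 0.05 s, during which the arm holds its last target. There are 200 camera calls.

## Task

Lock the bench clay roller: swing its crank upright so that the flat on the shaft faces the setscrew in the hub, then take the T-handled hex key from the wooden stand, seat it fully in the setscrew and turn it clockwise until the screw bears firmly on the flat, without overtightening (about 0.17 N m on the key). Leave the key standing in the screw, let go of everything, and do not disturb the other things on the table.

Things in the scene. Friction and masses are not known exactly. Their poses are not given: they have to be found in the camera images.
- roller: Fixed frame of a bench clay roller; origin on the table below the setscrew. Wood board 20 mm thick, 150 mm in x, from y = -60 to 300 mm. Hub block at the origin, 50 x 44 mm, its top 92 mm above the table; a like bracket at y = 262 mm. The shaft, 28 mm thick, runs along y, 62 mm above the table, and carries a steel roller 60 mm thick from y = 45 to 235 mm.
- shaft (a joint): Shaft angle (rad) about the roller's +y axis: 0 with the crank arm upright, and exactly then the flat (on the same side of the shaft as the arm) faces straight up at the setscrew; positive leans the crank to the roller's +x. Turns from -1.4 to 1.4; a drag of about 0.25 N m holds it where it is left.
- crank_grip (a point): Point on the axis of the crank's round wooden grip (16 mm thick, 50 mm long, parallel to the shaft, from roller y = -89 to -139 mm). The point is at roller y = -116 mm, 70 mm from the shaft's axis; the crank arm, 18 mm wide, lies at y = -80 to -90 mm. A light pinch (15 N) slips round the grip as it swings.
- setscrew: Locking setscrew in the top of the hub, axis vertical: a steel hexagon 27 mm across with a hex socket. Origin: centre of the socket's floor, 96.6 to 98 mm above the table at the start; z up. The socket is 16.8 mm across flats and 14 mm deep; its corners lie along the body's x axis and every 60 degrees from it.
- socket (a point): Centre of the socket's mouth, 14 mm above its floor, turning with the screw. The screw tightens clockwise seen from above, sinks 2 mm per rad, turns with a drag of about 0.08 N m, meets the flat after 1.1 to 1.9 rad, then needs 0.1 N m more per 50 N of bearing force: 0.15 to 0.19 N m in all is firm. It stays as left. On the round of the shaft it would bear 1.8 mm too early.
- hex_key: T-handled steel hex key, about 0.3 kg, upright in the stand, tip 12 mm above the table. Origin: centre of its tip; z up the shank, x along the cross bar. Shank: hexagon 16 mm across flats, corners along its x axis and every 60 degrees, its last 4 mm tapering to 12 mm. Cross bar 80 mm long, 14 mm wide, 20 mm tall, centred 94 mm above the tip.
- key_tip (a point): The tip of the hex key (its origin).
- tool_stand: Fixed wooden block 70 x 130 x 60 mm, origin under its centre, with a round 19.7 mm hole for the key at its y = +35 mm and a 12 mm square one for the awl at y = -35 mm, both 48 mm deep.
- awl: Bystander: awl with a round wooden handle standing in the stand, 110 mm long; origin at its point.
- teapot: Bystander: brown clay teapot, about 92 mm across the belly and 84 mm tall; origin under its centre.
- water_cup: Bystander: white cup 80 mm wide, 55 mm tall; origin under its centre.
- foot_ring: Bystander: black ring 90 mm wide, 22 mm tall; origin under its centre.
- ram: Bystander: turned wooden ram 122 mm tall, 52 mm thick, standing; origin under its centre.
- clay_knife: Bystander: wooden spatula lying on the table.
- brush: Bystander: brush lying on the table.
Mind the look-alikes: they are no part of the job. Leave any orange or white look-alike of the hex_key alone.

How it is judged:
On the way, in this order (a step that is already met when the one before it is completed fails the run):
1. the flat of the shaft faces the setscrew (crank upright within 0.1 rad) (value of joint shaft between -0.1 and 0.1 rad), for 0.2 s.
2. the hex key is seated in the setscrew: tip within 5 mm of the socket's floor, with the flat still facing it (distance between key_tip and setscrew below 0.005 m and angle between hex_key's own z axis and vertical below 0.15 rad and value of joint shaft between -0.12 and 0.12 rad), for 0.2 s.
At the end, for the whole second after the job is handed in: The crank is upright within 0.1 rad, the setscrew bears on the shaft with 28 to 75 N, and the key stands at rest in the screw, its tip within 5 mm of the socket's floor and within 0.15 rad of upright (all of step 1 and contact force between setscrew and shaft between 28 and 75 N and distance between key_tip and setscrew below 0.005 m and angle between hex_key's own z axis and vertical below 0.15 rad and linear speed of hex_key below 0.02 m/s); the robot touches nothing.
It fails at once if the setscrew is driven onto the round of the shaft (over 10 N with the flat more than 0.25 rad away) (contact force between setscrew and shaft above 10 N and not (value of joint shaft between -0.25 and 0.25 rad)).
It fails at once if the setscrew is overtightened (over 95 N on the shaft) (contact force between setscrew and shaft above 95 N).
It fails at once if a bystander is moved more than 30 mm (distance of any of awl, teapot, water_cup, foot_ring, ram, clay_knife, brush from where it was at the start of the episode above 0.03 m).
It also fails if it takes over 72 s, if anything falls off the work surface, if the arm or the gripper's body presses on something with over 40 N, if the wrist force passes 120 N, or if a joint passes its speed limit or range.

## Working session

There is one attempt and no reset: what is moved stays moved. The work goes in short steps, Python scripts to look and compute and a shell command to move; the robot and the scene stay as the last step left them, time stands still between calls to the robot, and variables do not carry over. Pictures are saved under pics/ and viewed, at most 10 in all, crops included, and the job is handed in when it is done.

```bash
ls; mkdir -p pics; cat > h.py <<'E'
import numpy as np, cv2
from scipy.spatial.transform import Rotation as R
from plant import get_state, read_camera, ctrl
def cloud(c):
    h,w=c["range_z"].shape; f=h/2/np.tan(np.radians(c["vfov"])/2)
    u,v=np.meshgrid(np.arange(w),np.arange(h)); z=c["range_z"]
    p=np.stack([(u-c["cx"])/f*z,(v-c["cy"])/f*z,z],-1)
    return p@R.from_quat(c["orientation"]).as_matrix().T+np.array(c["origin"])
def ray(c,u,v,zp):
    f=c["frame"].shape[0]/2/np.tan(np.radians(c["vfov"])/2)
    d=R.from_quat(c["orientation"]).as_matrix()@np.array([(u-c["cx"])/f,(v-c["cy"])/f,1])
    o=np.array(c["origin"]); return o+d*(zp-o[2])/d[2]
def proj(c,p):
    f=c["frame"].shape[0]/2/np.tan(np.radians(c["vfov"])/2)
    q=R.from_quat(c["orientation"]).as_matrix().T@(np.array(p)-np.array(c["origin"]))
    return q[0]/q[2]*f+c["cx"],q[1]/q[2]*f+c["cy"]
E
python3 - <<'E'
from h import *
import pickle
s=get_state(); print({k:np.round(v,3) for k,v in s.items()})
cs={}
for n in("scene","side","wrist"):
    c=read_camera(n); cs[n]=c
    print(n,c["vfov"],c["cx"],c["cy"],np.round(c["origin"],3),np.round(c["orientation"],3))
pickle.dump(cs,open("c0.pkl","wb"))
cv2.imwrite("pics/scene0.png",cs["scene"]["frame"]); cv2.imwrite("pics/side0.png",cs["side"]["frame"]);cv2.imwrite("pics/w0.png",cs["wrist"]["frame"])
E
```

```text
pics
{'time': np.float64(0.0), 'qpos': array([ 0.95 ,  0.287,  1.578,  0.   ,  1.279, -0.15 ]), 'dq': array([ 0.001, -0.001, -0.   ,  0.   , -0.   , -0.   ]), 'joint_efforts': array([ 2.0000e-03, -4.0598e+01, -2.9263e+01, -0.0000e+00,  6.0000e-03,
        0.0000e+00]), 'eef_pos': array([0.306, 0.601, 0.23 ]), 'tcp_rot': array([ 0.233,  0.972, -0.001, -0.   ]), 'contact_force': array([-0.491, -0.554,  0.517]), 'wrist_torque': array([ 0.001, -0.018, -0.012]), 'finger_force': np.float64(0.0), 'opening': np.float64(0.999)}
scene 52.57547933116085 280.3924627647272 211.48190687870334 [1.419 0.064 1.049] [ 0.645  0.667 -0.268 -0.259]
side 50.71713711219995 275.4611580232077 211.27928955863732 [-0.12  -0.752  0.661] [ 0.807 -0.292  0.165 -0.486]
wrist 70.63763614964152 278.3355687226113 214.68185984543823 [0.243 0.634 0.372] [0.844 0.517 0.072 0.12 ]
```

View pics/scene0.png

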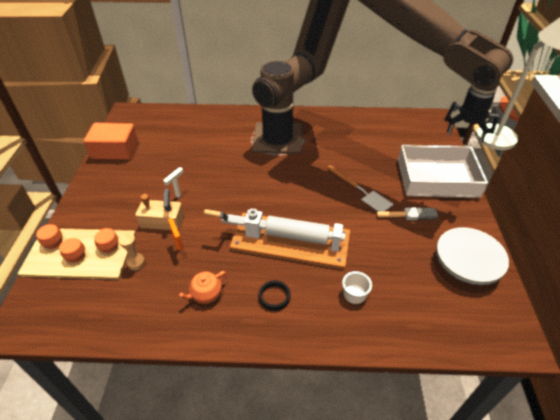

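View pics/side0.png

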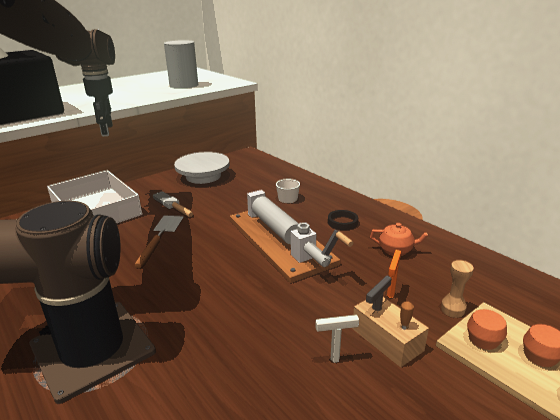

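Scene: roller hub at (253,222), crank grip near (213,212), stand at (160,215) with key and awl. The side view shows the black-handled key in the stand at (378,290), the awl at (407,315), a white look-alike at (337,335) and an orange one at (396,275). The one in the stand with a dark bar fits the description, so I'll check it in a crop.

```bash
python3 - <<'E'
from h import *
import pickle
cs=pickle.load(open("c0.pkl","rb"))
a=cs["scene"]["frame"][150:280,120:270]; b=cs["side"]["frame"][215:365,290:440]
A=cv2.resize(a,(400,347),interpolation=cv2.INTER_CUBIC);B=cv2.resize(b,(400,400),interpolation=cv2.INTER_CUBIC)
im=np.zeros((400,800,3),np.uint8);im[:347,:400]=A;im[:,400:]=B
cv2.imwrite("pics/crop0.png",im)
P={n:cloud(cs[n]) for n in cs}
for n,pts in {"side":[(378,290),(370,297),(386,283),(407,315),(390,310),(370,312),(340,242),(349,238),(334,246),(326,255),(304,230),(337,322),(396,265)],"scene":[(213,212),(207,211),(220,213),(253,214),(253,212),(168,195),(145,203),(336,230),(240,245),(345,262),(160,206)]}.items():
    for u,v in pts: print(n,u,v,np.round(P[n][v,u],3))
E
```

```text
side 378 290 [ 0.46  -0.34   0.115]
side 370 297 [ 0.435 -0.341  0.112]
side 386 283 [ 0.491 -0.335  0.114]
side 407 315 [ 0.461 -0.409  0.098]
side 390 310 [ 0.487 -0.355  0.06 ]
side 370 312 [ 0.453 -0.332  0.058]
side 340 242 [ 0.67  -0.047 -0.001]
side 349 238 [ 0.699 -0.054  0.003]
side 334 246 [ 0.646 -0.048 -0.004]
side 326 255 [ 0.514 -0.145  0.073]
side 304 230 [ 0.517 -0.065  0.105]
side 337 322 [ 0.347 -0.34   0.101]
side 396 265 [ 0.568 -0.302  0.104]
scene 213 212 [ 0.546 -0.17   0.128]
scene 207 211 [ 0.542 -0.189  0.127]
scene 220 213 [ 0.55  -0.148  0.128]
scene 253 214 [ 0.535 -0.051  0.112]
scene 253 212 [ 0.519 -0.053  0.104]
scene 168 195 [ 0.463 -0.327  0.113]
scene 145 203 [ 0.48  -0.401  0.092]
scene 336 230 [0.574 0.199 0.093]
scene 240 245 [ 0.584 -0.092  0.022]
scene 345 262 [0.638 0.23  0.02 ]
scene 160 206 [ 0.461 -0.364  0.06 ]
```

View pics/crop0.png

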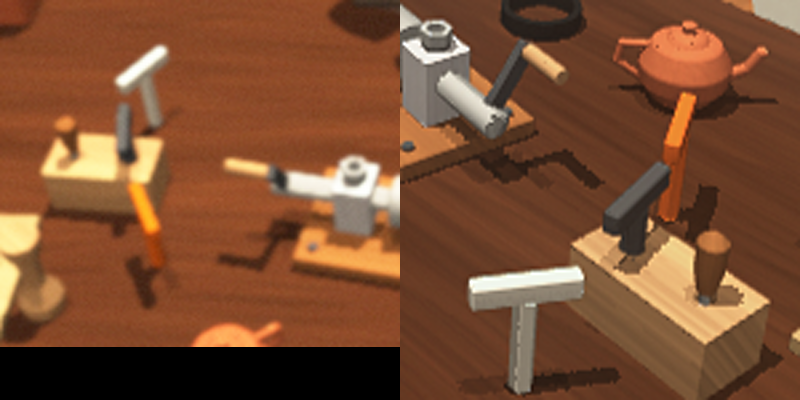

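The crop confirms the choice: the dark grey T-key stands in the stand's hole at scene (168,195). The white one on the table and the orange one beside the stand are the look-alikes. Next I fit the poses from the depth data.

```bash
cat >> h.py <<'E'
def rect(P,m):
    q=P[m][:,:2]; r=cv2.minAreaRect((q*1000).astype(np.float32)); return np.round(r[0],1),np.round(r[1],1),round(r[2],1),len(q)
E
python3 - <<'E'
from h import *
import pickle
cs=pickle.load(open("c0.pkl","rb"))
for n in("scene","side"):
    c=cs[n];P=cloud(c);F=c["frame"].astype(int);x,y,z=P[...,0],P[...,1],P[...,2]
    sat=F.max(-1)-F.min(-1)
    box=lambda a,b,e,d:(x>a)&(x<b)&(y>e)&(y<d)
    print(n,"hub",rect(P,box(.46,.6,-.11,0)&(abs(z-.092)<.004)&(sat<50)))
    print("brk",rect(P,box(.5,.66,.15,.26)&(abs(z-.092)<.004)&(sat<50)))
    print("screw",rect(P,box(.46,.6,-.09,-.02)&(z>.104)&(sat<50)), np.percentile(z[box(.46,.6,-.09,-.02)&(z>.104)],[50,95]))
    m=box(.46,.65,-.04,.2)&(z>.085); q=P[m]; 
    m=box(.45,.65,-.25,-.12)&(z>.09)&(sat>40); q=P[m]; print("grip",rect(P,m),np.round(q.mean(0),3),np.round(np.percentile(q[:,2],[5,50,95]),3))
    m=box(.40,.54,-.37,-.30)&(z>.08)&(z<.14)&(sat<40);q=P[m];print("key",rect(P,m),np.round(np.percentile(q[:,2],[5,50,95]),3))
    m=box(.40,.54,-.37,-.30)&(z>.107)&(z<.14)&(sat<40);print("keytop",rect(P,m))
    print("stand",rect(P,box(.36,.56,-.46,-.26)&(abs(z-.06)<.003)&(sat>40)))
    print("board",rect(P,box(.4,.7,-.15,.26)&(abs(z-.02)<.004)&(sat>40)))
E
```

```text
scene hub (array([531.1, -38.4]), array([78.3, 53.4]), 78.2, 126)
brk (array([569.8, 182.7]), array([66.4, 53.8]), 80.3, 168)
screw (array([527.1, -53.8]), array([30.2, 25.9]), 24.9, 60) [0.1108252  0.11515742]
grip (array([ 546.3, -164.7]), array([29.5, 64.6]), 11.9, 90) [ 0.548 -0.171  0.125] [0.119 0.126 0.131]
key (array([ 478.1, -329.8]), array([82.3, 12.6]), 11.1, 92) [0.104 0.116 0.119]
keytop (array([ 478.1, -329.8]), array([82.3, 12.6]), 11.1, 82)
stand (array([ 435.4, -365.3]), array([131.7, 151.2]), 87.8, 441)
board (array([548.9,  64.4]), array([359.3, 154.3]), 79.8, 2176)
side hub (array([525.9, -39.3]), array([77.6, 52.3]), 80.0, 164)
brk (array([566., 184.]), array([68.1, 49.1]), 84.1, 111)
screw (array([523.5, -55.5]), array([28.9, 27.7]), 13.7, 76) [0.10915664 0.11174811]
grip (array([ 541.3, -172.1]), array([54.4, 16.8]), 82.0, 131) [ 0.538 -0.177  0.123] [0.116 0.124 0.128]
key (array([ 471.4, -333. ]), array([82.4, 14.8]), 10.9, 352) [0.086 0.113 0.116]
keytop (array([ 472.3, -332.6]), array([80.6, 14.4]), 11.0, 235)
stand (array([ 470.9, -366.7]), array([131.8,  73.2]), 85.6, 1326)
board (array([544.4,  63.3]), array([362.1, 151.6]), 80.0, 1826)
```

```bash
cat >> h.py <<'E'
def go(p,ang=None):
    "tool shift (mm) and yaw (deg) from measured pose to world TCP p with tool y at world angle ang (deg)"
    s=get_state(); M=R.from_quat(s["tcp_rot"]).as_matrix(); d=M.T@(np.array(p)-s["eef_pos"])*1000
    a=np.degrees(np.arctan2(M[1,1],M[0,1])); print("pos",np.round(s["eef_pos"],4),"ang",round(a,2),"q6",round(s["qpos"][5],2),"shift",np.round(d,1),"yaw",None if ang is None else round((a-ang+180)%360-180,2))
E
python3 - <<'E'
from h import *
go([.53,-.13,.24],-10)
s=get_state();c=read_camera("wrist")
print(np.round(R.from_quat(s["tcp_rot"]).as_matrix().T@R.from_quat(c["orientation"]).as_matrix(),3))
E
```

```text
pos [0.3059 0.6011 0.2302] ang 63.02 q6 -0.15 shift [-531.4 -549.9   -8.9] yaw 73.02
[[-0.    -0.961 -0.277]
 [ 1.    -0.    -0.   ]
 [-0.    -0.277  0.961]]
```

```bash
python3 -m crank '[[[-531,-550,-9],73,0],[[-531,-550,-9],73,0],[[-531,-550,-9],73,0],[[-531,-550,-9],73,0],[[-531,-550,-9],73,0],[[-531,-550,-9],73,0],[[-531,-550,-9],73,0],[[-531,-550,-9],73,0],[[-531,-550,-9],73,0],[[-531,-550,-9],73,0]]' 20; python3 -m crank '[[[0,0,0],0,0]]' | tail -3; python3 -c "
from h import *
go([.53,-.13,.24],-10)"
```

```text
time: 1.2
eef_pos: [0.4525, 0.1216, 0.2374]
tcp_rot: [0.766, 0.643, 0.0, 0.0]
contact_force: [0.7, 1.1, 0.1]
opening: 1.001
finger_force: 0.0
contact_force: [-0.2, 1.0, -0.9]
opening: 0.999
finger_force: 0.0
pos [0.4539 0.1186 0.2375] ang -10.43 q6 0.22 shift [-230.7  119.8   -2. ] yaw -0.43
```

```bash
python3 -m crank '[[[-231,120,-2],0,0],[[-231,120,-2],0,0],[[-231,120,-2],0,0],[[-231,120,-2],0,0],[[-231,120,-2],0,0],[[-231,120,-2],0,0],[[-231,120,-2],0,0],[[-231,120,-2],0,0]]' | tail -6; python3 - <<'E'
from h import *
import pickle
go([.53,-.13,.24],-10)
c=read_camera("wrist");pickle.dump(c,open("w1.pkl","wb"));cv2.imwrite("pics/w1.png",c["frame"])
E
```

```text
time: 2.1
eef_pos: [0.5303, -0.1234, 0.2388]
tcp_rot: [0.766, 0.643, -0.0, -0.001]
contact_force: [0.1, -0.4, -0.7]
opening: 1.0
finger_force: 0.0
pos [ 0.5303 -0.1234  0.2388] ang -9.93 q6 -0.24 shift [-6.6  0.8 -1.3] yaw 0.07
```

View pics/w1.png

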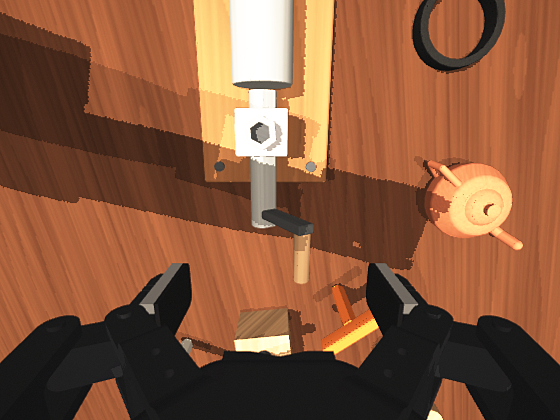

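The wrist view shows the screw with its dark socket at (262,131), the crank arm leaning right, and the grip at (302,258). The roller is aligned with the tool.

```bash
python3 - <<'E'
from h import *
import pickle
c=pickle.load(open("w1.pkl","rb"));P=cloud(c);F=c["frame"].astype(int);z=P[...,2];sat=F.max(-1)-F.min(-1)
vv,uu=np.mgrid[:420,:560]
def rep(n,m):
    r=rect(P,m); r2=cv2.minAreaRect(np.stack([uu[m],vv[m]],-1).astype(np.float32)); print(n,r,"px",np.round(r2[0],1),np.round(r2[1],1),round(r2[2],1),"z",np.round(np.percentile(z[m],[5,50,95]),4))
w=lambda a,b,e,d:(uu>a)&(uu<b)&(vv>e)&(vv<d)
rep("grip",w(285,320,225,290)&(z>.09)&(sat>40))
rep("hub",w(225,300,95,165)&(abs(z-.092)<.003))
rep("screwtop",w(235,290,105,160)&(z>.107))
rep("socket",w(245,280,112,150)&(F.max(-1)<110))
rep("board",w(180,350,0,200)&(abs(z-.02)<.003))
g=P[w(285,320,225,290)&(z>.09)&(sat>40)]; 
c0=cv2.resize(c["frame"][100:165,230:295],(650,650)[:2],interpolation=cv2.INTER_NEAREST)
cv2.imwrite("pics/w1c.png",cv2.resize(c0,(600,600)))
for v in range(122,142,2): print(F[v,252:275,1])
E
```

```text
grip (array([ 546.3, -125.3]), array([142.7,  19.6]), 85.8, 797) px [302.  258.5] [49. 20.] 90.0 z [0.1212 0.1262 0.1279]
hub (array([525. , -52.5]), array([42.8, 49.6]), 80.0, 1688) px [261.  131.5] [47. 52.] 90.0 z [0.0898 0.091  0.0923]
screwtop (array([525. , -52.6]), array([26.5, 29.9]), 54.4, 533) px [260.5 133. ] [42.9 50.4] 78.7 z [0.1088 0.1102 0.1117]
socket (array([520.8, -51.5]), array([17.4,  9.6]), 72.6, 114) px [255.4 131.7] [11.5 19.8] 6.3 z [0.0949 0.0963 0.1019]
board (array([531.7, -16.5]), array([192.7, 149.4]), 79.8, 14282) px [263.5  91.5] [181. 141.] 90.0 z [0.0177 0.0191 0.0204]
[254 255 255 255 255 245  95 105 173 225 255 255 255 255 254 254 254 254
 255 255 255 255 228]
[255 255 246 132  60  61  67  66  61  47  59 148 188 243 255 255 255 255
 255 255 255 255 246]
[163 103  57  66  71  72  69  63  59  93 163 156 151 147 144 149 200 255
 255 255 254 255 255]
[ 66  68  69  70  86 165 158 166 166 164 162 161 159 158 155 148 166 254
 255 254 254 255 255]
[ 68  72  70  86 164 151 161 159 156 156 158 158 159 162 160 155 170 252
 255 255 254 255 255]
[ 61  68  67  84 175 162 157 156 157 154 157 157 156 156 156 153 158 233
 255 255 254 255 255]
[ 68  73  68  66  97 162 158 159 158 159 159 156 156 154 154 153 146 202
 255 255 254 255 255]
[ 74  70  72  67  81 168 155 153 149 153 155 154 158 160 158 152 143 196
 255 255 254 254 255]
[ 57  59  68  67  66  99 165 159 158 156 156 149 149 148 144 144 210 255
 255 255 255 254 255]
[255 255 138  68  54  76 174 167 163 159 155 150 140 155 245 255 255 255
 254 254 254 255 255]
```

```bash
python3 - <<'E'
from h import *
import pickle
c=pickle.load(open("w1.pkl","rb"))
q=ray(c,302,258.5,.12); d=(q[:2]*1000-[525,-52.5]); a=np.radians(-10)
print(q, "roller xy",d@[np.cos(a),np.sin(a)],d@[-np.sin(a),np.cos(a)])
go([.5393,-.1728,.095],-10)
E
```

```text
[ 0.54337122 -0.17366567  0.12      ] roller xy 39.13232165598821 -116.13476238026497
pos [ 0.5303 -0.123   0.2389] ang -9.88 q6 -0.24 shift [-47.6  17.6 143.9] yaw 0.12
```

```bash
python3 -m crank '[[[-48,18,0],0,0],[[-48,18,45],0,0],[[-48,18,90],0,0],[[-48,18,130],0,0],[[-48,18,144],0,0],[[-48,18,144],0,0],[[-48,18,144],0,100],[[-48,18,144],0,140],[[-48,18,144],0,140],[[-48,18,144],0,140]]' 20|tail -6; python3 - <<'E'
from h import *
go([.5049,-.1667,.108],-10)
E
```

```text
time: 3.15
eef_pos: [0.541, -0.1756, 0.0969]
tcp_rot: [0.766, 0.643, 0.001, 0.001]
contact_force: [-0.3, 0.2, -0.0]
opening: 0.449
finger_force: 0.0
pos [ 0.541  -0.1756  0.0969] ang -9.97 q6 -0.32 shift [  2.5 -37.  -11.2] yaw 0.03
```

```bash
python3 -m crank '[[[1,-8,-3],0,140],[[2,-16,-7],0,140],[[2,-24,-9],0,140],[[2,-32,-10],0,140],[[2,-37,-11],0,140],[[2,-37,-11],0,140],[[2,-37,-11],0,190],[[2,-37,-11],0,230],[[2,-37,-11],0,255],[[2,-37,-11],0,255]]' 20|tail -6; python3 - <<'E'
from h import *
go([.5049,-.1667,.108],-10)
E
```

```text
time: 4.15
eef_pos: [0.5055, -0.1676, 0.1081]
tcp_rot: [0.766, 0.643, 0.001, 0.002]
contact_force: [4.2, -1.0, 6.0]
opening: 0.181
finger_force: 19.4
pos [ 0.5055 -0.1676  0.1081] ang -9.99 q6 -0.34 shift [ 0.8 -0.8  0.1] yaw 0.01
```

```bash
python3 -m crank '[[[1,-1,0],0,255],[[1,-1,0],0,255],[[1,-1,0],0,200],[[1,-1,0],0,130],[[1,-1,0],0,130],[[1,-1,-50],0,130],[[1,-1,-100],0,130],[[1,-1,-130],0,130],[[1,-1,-130],0,130],[[1,-1,-130],0,130]]' 20|tail -6; python3 - <<'E'
from h import *
import pickle
go([.472,-.333,.24],101)
c=read_camera("wrist");pickle.dump(c,open("w2.pkl","wb"));cv2.imwrite("pics/w2.png",c["frame"])
E
```

```text
time: 5.15
eef_pos: [0.5025, -0.1652, 0.2357]
tcp_rot: [0.766, 0.643, -0.0, -0.001]
contact_force: [-0.6, -0.1, -0.5]
opening: 0.489
finger_force: 0.0
pos [ 0.5025 -0.1652  0.2357] ang -9.96 q6 -0.34 shift [-170.5   -1.1   -4.4] yaw -110.96
```

View pics/w2.png

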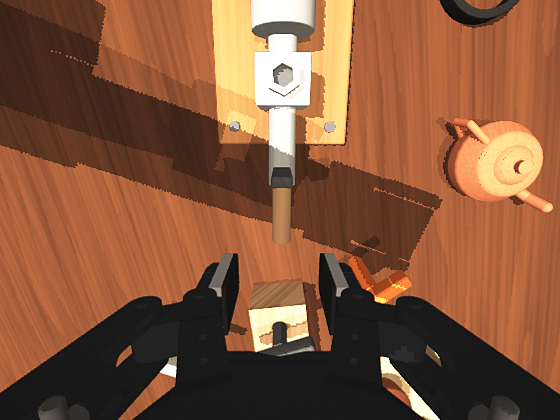

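The crank now stands upright: the arm and grip are in line with the shaft at column 282, and the screw is at (283,75). Before going to the key I take a closer look at the socket.

```bash
python3 - <<'E'
from h import *
import pickle
c=pickle.load(open("w2.pkl","rb"))
q=ray(c,282,215,.132); d=(q[:2]*1000-[525,-52.5]); a=np.radians(-10)
print("grip roller xy",d@[np.cos(a),np.sin(a)],d@[-np.sin(a),np.cos(a)])
go([.518,-.092,.18],-10)
E
python3 -m crank '[[[75,3,0],0,130],[[75,3,0],0,130],[[75,3,57],0,130],[[75,3,57],0,130],[[75,3,57],0,130],[[75,3,57],0,130]]' 20|tail -6; python3 - <<'E'
from h import *
import pickle
go([.518,-.092,.18],-10)
c=read_camera("wrist");pickle.dump(c,open("w3.pkl","wb"))
u,v=map(int,proj(c,[.525,-.0525,.11]));print(u,v)
cv2.imwrite("pics/w3.png",cv2.resize(c["frame"][v-40:v+40,u-40:u+40],(560,560),interpolation=cv2.INTER_NEAREST))
E
```

```text
grip roller xy -0.4175780070293474 -114.68810237653098
pos [ 0.502  -0.1649  0.2342] ang -9.97 q6 -0.34 shift [74.5  3.4 54.3] yaw 0.03
time: 5.8
eef_pos: [0.519, -0.0928, 0.1793]
tcp_rot: [0.766, 0.643, -0.0, -0.0]
contact_force: [0.3, 0.1, 0.3]
opening: 0.494
finger_force: 0.0
pos [ 0.519  -0.0928  0.1793] ang -10.02 q6 -0.19 shift [ 0.6 -1.1 -0.7] yaw -0.02
278 173
```

View pics/w3.png

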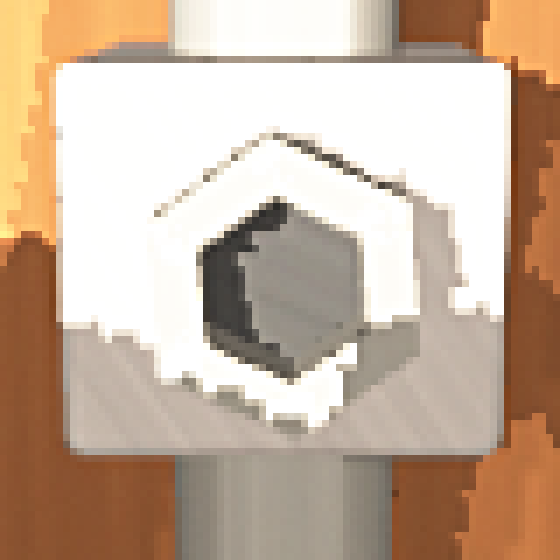

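The socket hexagon's corners in the crop lie at about (275,198), (360,240), (365,328), (293,378), (205,335) and (203,250).

```bash
python3 - <<'E'
from h import *
import pickle
c=pickle.load(open("w3.pkl","rb"))
cr=[(275,198),(360,240),(365,328),(293,378),(205,335),(203,250)]
W=np.array([ray(c,278-40+(a/7)-.5,173-40+(b/7)-.5,.1115) for a,b in cr])[:,:2]*1000
m=W.mean(0); d=W-m; print("socket",m,"r",np.hypot(*d.T).round(2)); ang=np.degrees(np.arctan2(d[:,1],d[:,0])); print("ang",ang.round(1),"mod60",np.degrees(np.angle(np.exp(6j*np.radians(ang)).mean())/6))
P=cloud(c);z=P[...,2];vv,uu=np.mgrid[:420,:560]
n=(abs(uu-278)<40)&(abs(vv-173)<40)
for nm,mm in {"hub":n&(abs(z-.092)<.003),"screw":n&(z>.107)&(z<.118)}.items(): print(nm,rect(P,mm),np.median(z[mm]))
k=n&(np.hypot(P[...,0]*1000-m[0],P[...,1]*1000-m[1])<5);print("floor z",np.median(z[k]))
go([.472,-.333,.24],101)
E
```

```text
socket [524.97422275 -52.24035887] r [9.11 9.11 9.19 9.19 9.28 8.98]
ang [  85.3   22.5  -35.8  -94.  -159.5  144.3] mod60 23.791537028235364
hub (array([525. , -52.3]), array([43.5, 49.8]), 79.8, 2310) 0.09098646820204709
screw (array([524.9, -52.5]), array([30.3, 27. ]), 26.1, 780) 0.11019777919596602
floor z 0.09620337661189499
pos [ 0.5197 -0.0931  0.1804] ang -10.02 q6 -0.19 shift [-244.6   -5.1  -59.5] yaw -111.02
```

```bash
python3 - <<'E'
from h import *
go([.51,-.326,.22],101)
E
python3 -m crank '[[[0,0,-50],-8,130],[[-50,-5,-50],-16,130],[[-100,-5,-50],-25,130],[[-150,-5,-50],-33,130],[[-200,-5,-50],-42,130],[[-232,-29,-40],-50,130],[[-232,-29,-40],-59,130],[[-232,-29,-40],-67,130],[[-232,-29,-40],-76,130],[[-232,-29,-40],-84,130]]' 20|tail -6; python3 -c "
from h import *
go([.51,-.326,.22],101)"
```

```text
pos [ 0.5197 -0.0931  0.1804] ang -10.02 q6 -0.19 shift [-231.1   31.1  -39.5] yaw -111.02
time: 6.85
eef_pos: [0.4505, -0.3172, 0.2214]
tcp_rot: [0.157, 0.988, -0.001, 0.001]
contact_force: [0.2, 0.1, 0.1]
opening: 0.494
finger_force: 0.0
pos [ 0.4505 -0.3172  0.2214] ang 71.94 q6 -2.05 shift [-59.3  10.1   1.6] yaw -29.06
```

```bash
python3 -m crank '[[[-40,7,0],-8,130],[[-59,10,0],-16,130],[[-59,10,0],-25,130],[[-59,10,0],-27,130],[[-59,10,0],-27,130],[[-59,10,0],-27,130]]' 20|tail -6; python3 - <<'E'
from h import *
import pickle
go([.51,-.326,.22],101)
c=read_camera("wrist");pickle.dump(c,open("w4.pkl","wb"));cv2.imwrite("pics/w4.png",c["frame"])
P=cloud(c);F=c["frame"].astype(int);z=P[...,2];x,y=P[...,0],P[...,1];sat=F.max(-1)-F.min(-1)
m=(x>.42)&(x<.54)&(y>-.37)&(y<-.29)&(z>.105)&(z<.125)&(sat<40);print(rect(P,m),np.median(z[m]))
vv,uu=np.mgrid[:420,:560];print(np.median(uu[m]),np.median(vv[m]))
E
```

```text
time: 7.45
eef_pos: [0.5097, -0.3256, 0.2207]
tcp_rot: [-0.075, 0.997, -0.001, 0.001]
contact_force: [0.3, -0.5, -0.8]
opening: 0.49
finger_force: 0.0
pos [ 0.5097 -0.3256  0.2207] ang 98.58 q6 -2.46 shift [-0.2 -0.5  0.7] yaw -2.42
(array([ 473.1, -330.9]), array([78.8, 13.9]), 9.9, 1525) 0.11477924349909646
277.0 169.0
```

View pics/w4.png

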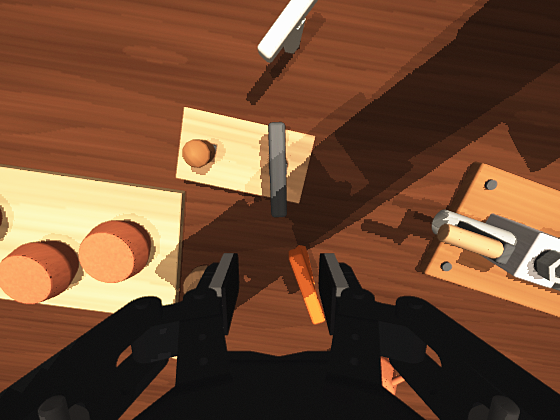

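The wrist view shows the dark key bar centred at (277,169), the awl at (197,153), the white look-alike at (285,30) and the orange one at (310,285). The bar centre is (473,-331) at 10°, and its top height and length match the sizes given.

```bash
python3 - <<'E'
from h import *
go([.4731,-.331,.097],100)
E
```

```text
pos [ 0.5096 -0.3254  0.2204] ang 98.59 q6 -2.46 shift [3.710e+01 1.000e-01 1.233e+02] yaw -1.41
```

```bash
python3 -m crank '[[[37,0,0],-1.4,130],[[37,0,40],-1.4,130],[[37,0,80],-1.4,130],[[37,0,110],-1.4,130],[[37,0,123],-1.4,130],[[37,0,123],-1.4,130],[[37,0,123],-1.4,130]]' 20|tail -6; python3 - <<'E'
from h import *
import pickle
go([.4731,-.331,.097],100)
c=read_camera("wrist");pickle.dump(c,open("w5.pkl","wb"));cv2.imwrite("pics/w5.png",c["frame"])
E
```

```text
time: 8.2
eef_pos: [0.4738, -0.3313, 0.0978]
tcp_rot: [-0.088, 0.996, -0.001, 0.001]
contact_force: [0.8, -0.2, -0.1]
opening: 0.49
finger_force: 0.0
pos [ 0.4738 -0.3313  0.0978] ang 100.06 q6 -2.53 shift [0.6 0.4 0.8] yaw 0.06
```

View pics/w5.png

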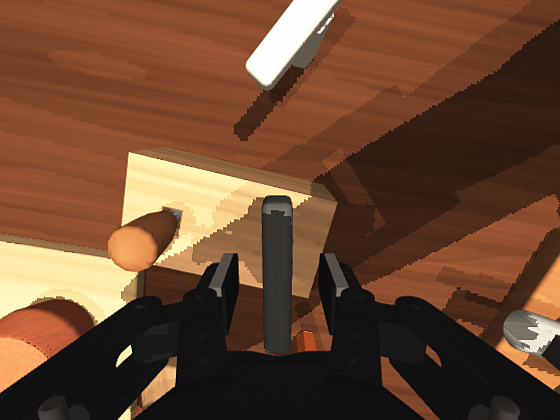

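The bar (column 277) is centred between the fingers and the awl is clear. I close and lift.

```bash
python3 -m crank '[[[0,0,0],0,180],[[0,0,0],0,220],[[0,0,0],0,255],[[0,0,0],0,255],[[0,0,0],0,255],[[0,0,-8],0,255],[[0,0,-30],0,255],[[0,0,-70],0,255],[[0,0,-110],0,255],[[0,0,-135],0,255]]' 70|tail -6;python3 -m crank '[[[0,0,0],0,255],[[0,0,0],0,255]]'|tail -6; python3 - <<'E'
from h import *
import pickle
s=get_state();go([.525,-.0523,.235],114.5)
c=read_camera("side");P=cloud(c);F=c["frame"].astype(int);sat=F.max(-1)-F.min(-1)
e=s["eef_pos"];d=P-e
for n,a,b in(("shank",-.085,-.02),):
    m=(np.hypot(d[...,0],d[...,1])<.03)&(d[...,2]>a)&(d[...,2]<b)
    q=P[m]; print(n,len(q),q.mean(0),q.min(0),q.max(0))
    for l in np.arange(a,b,.01):
        k=q[abs(q[:,2]-e[2]-l)<.005]; print(round(l,3),len(k),np.round(np.median(k-e,0)*1000,1) if len(k) else 0)
u,v=map(int,proj(c,e+[0,0,-.04]));print(u,v)
cv2.imwrite("pics/s5.png",cv2.resize(c["frame"][max(0,v-80):v+80,u-80:u+80],(560,560)))
E
```

```text
time: 9.25
eef_pos: [0.4731, -0.3304, 0.2339]
tcp_rot: [-0.088, 0.996, -0.001, 0.001]
contact_force: [0.6, 0.6, -3.0]
opening: 0.143
finger_force: 75.1
time: 9.45
eef_pos: [0.4723, -0.3297, 0.2299]
tcp_rot: [-0.088, 0.996, 0.001, -0.001]
contact_force: [0.0, 0.9, -2.0]
opening: 0.143
finger_force: 75.0
pos [ 0.4723 -0.3297  0.2299] ang 100.08 q6 -2.53 shift [-100.4  264.    -4.7] yaw -14.42
shank 282 [ 0.46668989 -0.33305026  0.17867958] [ 0.46057217 -0.3396249   0.14533871] [ 0.47856091 -0.32195494  0.20964279]
-0.085 17 [ -6.1  -4.3 -82.1]
-0.075 42 [ -6.2  -5.3 -74.9]
-0.065 44 [ -7.5  -3.7 -64.9]
-0.055 42 [ -6.6  -5.5 -54.7]
-0.045 46 [ -7.5  -4.2 -45.1]
-0.035 46 [ -6.9  -4.1 -34.7]
-0.025 45 [ -5.8  -3.9 -24.9]
381 253
```

```bash
python3 -m crank '[[[0,0,-35],0,255],[[-35,100,-35],0,255],[[-70,180,-35],0,255],[[-100,264,-35],0,255],[[-100,264,-35],0,255],[[-100,264,-35],-7.2,255],[[-100,264,-35],-14.4,255],[[-100,264,-35],-14.4,255],[[-100,264,-35],-14.4,255],[[-100,264,-35],-14.4,255]]'|tail -6; python3 - <<'E'
from h import *
go([.525,-.0523,.205],114.5)
E
```

```text
time: 10.5
eef_pos: [0.5244, -0.0536, 0.2644]
tcp_rot: [-0.211, 0.977, 0.001, -0.002]
contact_force: [0.1, 0.2, -2.6]
opening: 0.147
finger_force: 75.0
pos [ 0.5244 -0.0536  0.2644] ang 114.39 q6 -2.29 shift [-1.2  0.8 59.4] yaw -0.11
```

```bash
python3 -m crank '[[[-1,1,30],0,255],[[-1,1,58],0,255],[[-1,1,58],0,255],[[-1,1,58],0,255],[[-1,1,58],0,255]]'|tail -6; python3 - <<'E'
from h import *
s=get_state();e=s["eef_pos"]
go([.525,-.0523,.205],114.5)
for n in("side","scene"):
    c=read_camera(n);P=cloud(c);d=(P-e)*1000
    v=np.array(c["origin"])[:2]-e[:2];v/=np.hypot(*v);p=np.array([-v[1],v[0]])
    l=d[...,:2]@p; t=d[...,:2]@v; near=(abs(l)<30)&(abs(t)<30)
    def st(nm,m): 
        q=l[m]; print(n,nm,m.sum(),"lat lo/hi/mid",np.round(np.percentile(q,[1,99]),1),round(np.percentile(q,[1,99]).mean(),2),"z",np.round(P[...,2][m].min(),4))
    print(p.round(2))
    z=P[...,2]
    st("shank",near&(z>e[2]-.075)&(z<e[2]-.025)&(abs(l)<14))
    st("screw",near&(z>.097)&(z<.113)&(abs(l)<22)); st("hub",near&(z>.05)&(z<.088))
    cv2.imwrite(f"pics/{n}6.png",c["frame"])
    u,w=map(int,proj(c,e+[0,0,-.06])); k=cv2.resize(c["frame"][w-40:w+40,u-40:u+40],(400,400),interpolation=cv2.INTER_CUBIC)
    im=k if n=="side" else np.hstack([im,k])
cv2.imwrite("pics/ins.png",im)
E
```

```text
time: 11.0
eef_pos: [0.5266, -0.0526, 0.21]
tcp_rot: [-0.211, 0.977, -0.001, 0.001]
contact_force: [0.0, -0.3, -2.6]
opening: 0.144
finger_force: 75.0
pos [ 0.5266 -0.0526  0.21  ] ang 114.4 q6 -2.29 shift [1.4 1.  5. ] yaw -0.1
[ 0.73 -0.68]
side shank 146 lat lo/hi/mid [-9.4  7.9] -0.75 z 0.1351
side screw 110 lat lo/hi/mid [-16.3  13.5] -1.4 z 0.0971
side hub 199 lat lo/hi/mid [-28.6  29.1] 0.23 z 0.0505
[-0.13  0.99]
scene shank 71 lat lo/hi/mid [-8.9  8.4] -0.23 z 0.135
scene screw 61 lat lo/hi/mid [-15.2  13.1] -1.03 z 0.0972
scene hub 167 lat lo/hi/mid [-29.5  29.4] -0.05 z 0.0506
```

View pics/ins.png

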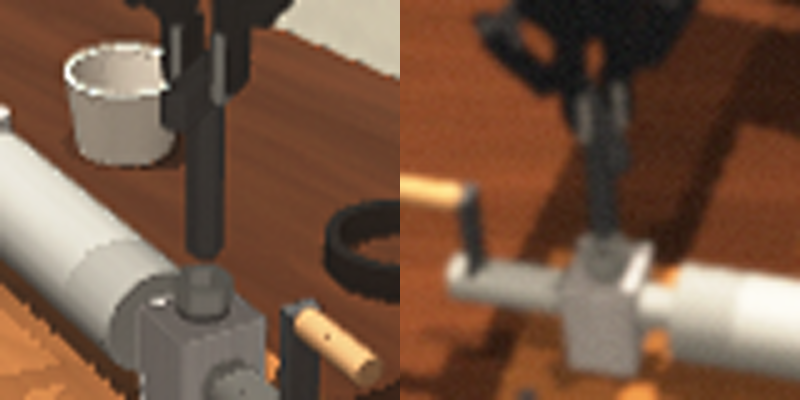

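The pictures show the shank right above the screw, upright, with an offset of about 2 mm. I correct for it and start the insertion.

```bash
python3 -m crank '[[[1.8,0.4,0],0,255],[[1.8,0.4,0],0,255],[[1.8,0.4,6],0,255],[[1.8,0.4,11],0,255],[[1.8,0.4,14],0,255],[[1.8,0.4,16],0,255],[[1.8,0.4,16],0,255]]'|tail -6; python3 - <<'E'
from h import *
go([.5248,-.053,.1825],114.5); print(get_state()["wrist_torque"])
E
```

```text
time: 11.8
eef_pos: [0.5245, -0.0526, 0.1924]
tcp_rot: [-0.212, 0.977, -0.001, 0.001]
contact_force: [2.3, -2.0, -2.3]
opening: 0.14
finger_force: 75.2
pos [ 0.5245 -0.0526  0.1924] ang 114.49 q6 -2.29 shift [-0.1 -0.5  9.9] yaw -0.01
[-0.54286138 -0.38827302  0.02227537]
```

```bash
python3 -m crank '[[[-0.2,-0.6,0],0,255],[[-0.2,-0.6,3],0,255],[[-0.2,-0.6,6],0,255],[[-0.2,-0.6,8],0,255],[[-0.2,-0.6,10],0,255],[[-0.2,-0.6,10],0,255]]'|tail -6; python3 - <<'E'
from h import *
go([.5248,-.053,.1825],114.5); print(get_state()["wrist_torque"])
E
```

```text
time: 12.4
eef_pos: [0.5248, -0.0528, 0.1834]
tcp_rot: [-0.212, 0.977, -0.001, 0.0]
contact_force: [0.1, -1.6, 4.5]
opening: 0.143
finger_force: 76.1
pos [ 0.5248 -0.0528  0.1834] ang 114.48 q6 -2.29 shift [ 0.1 -0.1  0.9] yaw -0.02
[-0.5946943  -0.06970951  0.01215884]
```

The key is seated: tip at about 98.5 mm with a slight push on the floor. I turn clockwise and follow the sink.

```bash
python3 -m crank '[[[0,0,0.2],6,255],[[0,0,0.4],12,255],[[0,0,0.6],18,255],[[0,0,0.8],24,255],[[0,0,1],30,255],[[0,0,1.2],36,255],[[0,0,1.4],42,255],[[0,0,1.6],48,255],[[0,0,1.8],54,255],[[0,0,1.8],54,255]]'|tail -6; python3 - <<'E'
from h import *
go([.5248,-.053,.1825],114.5); print(get_state()["wrist_torque"],get_state()["contact_force"])
E
```

```text
time: 13.4
eef_pos: [0.5252, -0.0528, 0.1817]
tcp_rot: [0.255, 0.967, -0.0, 0.001]
contact_force: [0.4, -2.3, 6.1]
opening: 0.143
finger_force: 76.3
pos [ 0.5252 -0.0528  0.1817] ang 60.49 q6 -1.35 shift [ 0.2 -0.3 -0.8] yaw -54.01
[-0.52758645 -0.23026664  0.0308973 ] [ 0.41813065 -2.29237387  6.13983677]
```

```bash
cat > chk.py <<'E'
from h import *
s=get_state();M=R.from_quat(s["tcp_rot"]).as_matrix()
print("ang %.2f z %.4f"%(np.degrees(np.arctan2(M[1,1],M[0,1])),s["eef_pos"][2]),"tau",np.round(s["wrist_torque"],3),"F",np.round(s["contact_force"],1))
raise SystemExit(int(abs(s["wrist_torque"][2])>0.13))
E
c(){ python3 chk.py; }
python3 -m crank '[[[0,0,0],2,255],[[0,0,0],4,255]]'>/dev/null; c && python3 -m crank '[[[0,0,0.1],2,255]]'>/dev/null; c && python3 -m crank '[[[0,0,0.1],2,255]]'>/dev/null; c && python3 -m crank '[[[0,0,0],2,255]]'>/dev/null; c && python3 -m crank '[[[0,0,0.1],2,255]]'>/dev/null; c && python3 -m crank '[[[0,0,0.1],2,255]]'>/dev/null; c
```

```text
ang 56.57 z 0.1816 tau [-0.581 -0.309  0.103] F [ 1.4 -2.3  4.4]
ang 54.57 z 0.1815 tau [-0.544 -0.262  0.051] F [ 2.2 -2.6  4.1]
ang 52.57 z 0.1815 tau [-0.614 -0.255  0.095] F [ 1.1 -2.7  6.3]
ang 50.57 z 0.1814 tau [-0.591 -0.301  0.106] F [ 1.2 -2.4  4.7]
ang 48.56 z 0.1813 tau [-0.599 -0.257  0.144] F [ 1.8 -2.5  4.9]
ang 48.56 z 0.1813 tau [-0.599 -0.257  0.144] F [ 1.8 -2.5  4.9]
```

```bash
c(){ python3 chk.py; }
python3 -m crank '[[[0,0,0],0,255]]'>/dev/null; c; python3 -m crank '[[[0,0,0],0,255]]'>/dev/null; c;python3 -m crank '[[[0,0,0],0,255]]'>/dev/null; c; python3 -m crank '[[[0,0,0],1,255]]'>/dev/null; c; python3 -m crank '[[[0,0,0],1,255]]'>/dev/null; c && python3 -m crank '[[[0,0,0.1],1,255]]'>/dev/null; c && python3 -m crank '[[[0,0,0],1,255]]'>/dev/null; c
```

```text
ang 48.61 z 0.1814 tau [-0.639 -0.349  0.083] F [ 0.5 -2.9  5.2]
ang 48.63 z 0.1813 tau [-0.661 -0.271  0.145] F [ 1.9 -2.5  4.5]
ang 48.62 z 0.1813 tau [-0.576 -0.353  0.037] F [ 1.8 -3.   5.6]
ang 47.61 z 0.1813 tau [-0.622 -0.28   0.087] F [ 0.9 -2.7  5.1]
ang 46.59 z 0.1813 tau [-0.596 -0.378  0.114] F [ 1.8 -2.4  5.1]
ang 45.59 z 0.1813 tau [-0.608 -0.327  0.157] F [ 0.8 -2.8  5.8]
ang 45.59 z 0.1813 tau [-0.608 -0.327  0.157] F [ 0.8 -2.8  5.8]
```

```bash
cat > chk.py <<'E'
from h import *
import json,os
s=get_state();M=R.from_quat(s["tcp_rot"]).as_matrix()
L=json.load(open("log.json")) if os.path.exists("log.json") else []
L.append([np.degrees(np.arctan2(M[1,1],M[0,1])),s["wrist_torque"][2],s["joint_efforts"][5]]);json.dump(L,open("log.json","w"))
m=np.mean([l[1] for l in L[-4:]])
print("ang %.2f tau %.3f e6 %.3f mean4 %.3f Fz %.1f"%(*L[-1],m,s["contact_force"][2]))
raise SystemExit(int(m>0.14 or L[-1][1]>.2))
E
c(){ python3 chk.py; }
python3 -m crank '[[[0,0,0],1,255]]'>/dev/null; c && python3 -m crank '[[[0,0,0],1,255]]'>/dev/null; c && python3 -m crank '[[[0,0,0.1],1,255]]'>/dev/null; c && python3 -m crank '[[[0,0,0],1,255]]'>/dev/null; c && python3 -m crank '[[[0,0,0],1,255]]'>/dev/null; c && python3 -m crank '[[[0,0,0.1],1,255]]'>/dev/null; c
```

```text
ang 44.59 tau 0.079 e6 0.004 mean4 0.079 Fz 4.0
ang 43.59 tau 0.162 e6 0.004 mean4 0.121 Fz 3.5
ang 42.59 tau 0.072 e6 0.003 mean4 0.104 Fz 5.9
ang 41.60 tau 0.057 e6 0.004 mean4 0.092 Fz 4.9
ang 40.59 tau 0.057 e6 0.004 mean4 0.087 Fz 5.1
ang 39.59 tau 0.071 e6 0.003 mean4 0.064 Fz 5.4
```

```bash
c(){ python3 chk.py; }
python3 -m crank '[[[0,0,0],1,255]]'>/dev/null; c && python3 -m crank '[[[0,0,0],1,255]]'>/dev/null && c && python3 -m crank '[[[0,0,0.1],1,255]]'>/dev/null && c && python3 -m crank '[[[0,0,0],1,255]]'>/dev/null && c && python3 -m crank '[[[0,0,0],1,255]]'>/dev/null && c && python3 -m crank '[[[0,0,0.1],1,255]]'>/dev/null && c && python3 -m crank '[[[0,0,0],1,255]]'>/dev/null && c && python3 -m crank '[[[0,0,0.1],1,255]]'>/dev/null && c && python3 -m crank '[[[0,0,0],1,255]]'>/dev/null && c && python3 -m crank '[[[0,0,0],1,255]]'>/dev/null && c && python3 -m crank '[[[0,0,0.1],1,255]]'>/dev/null && c && python3 -m crank '[[[0,0,0],1,255]]'>/dev/null && c
```

```text
ang 38.59 tau 0.106 e6 0.004 mean4 0.073 Fz 4.1
ang 37.59 tau 0.092 e6 0.004 mean4 0.082 Fz 3.8
ang 36.60 tau 0.142 e6 0.003 mean4 0.103 Fz 5.7
ang 35.59 tau 0.057 e6 0.004 mean4 0.099 Fz 4.7
ang 34.60 tau 0.131 e6 0.004 mean4 0.105 Fz 5.6
ang 33.59 tau 0.088 e6 0.002 mean4 0.104 Fz 5.4
ang 32.59 tau 0.085 e6 0.004 mean4 0.090 Fz 4.8
ang 31.59 tau 0.079 e6 0.003 mean4 0.096 Fz 5.4
ang 30.59 tau 0.121 e6 0.004 mean4 0.093 Fz 5.8
ang 29.59 tau 0.079 e6 0.004 mean4 0.091 Fz 5.0
ang 28.58 tau 0.057 e6 0.003 mean4 0.084 Fz 5.2
ang 27.59 tau 0.064 e6 0.004 mean4 0.080 Fz 4.6
```

```bash
c(){ python3 chk.py; }
python3 -m crank '[[[0,0,0],1,255]]'>/dev/null; c && python3 -m crank '[[[0,0,0],1,255]]'>/dev/null && c && python3 -m crank '[[[0,0,0.1],1,255]]'>/dev/null && c && python3 -m crank '[[[0,0,0],1,255]]'>/dev/null && c && python3 -m crank '[[[0,0,0],1,255]]'>/dev/null && c && python3 -m crank '[[[0,0,0.1],1,255]]'>/dev/null && c && python3 -m crank '[[[0,0,0],1,255]]'>/dev/null && c && python3 -m crank '[[[0,0,0.1],1,255]]'>/dev/null && c && python3 -m crank '[[[0,0,0],1,255]]'>/dev/null && c && python3 -m crank '[[[0,0,0],1,255]]'>/dev/null && c && python3 -m crank '[[[0,0,0.1],1,255]]'>/dev/null && c && python3 -m crank '[[[0,0,0],1,255]]'>/dev/null && c
```

```text
ang 26.59 tau 0.118 e6 0.005 mean4 0.079 Fz 5.3
ang 25.58 tau 0.060 e6 0.027 mean4 0.075 Fz 4.8
ang 24.57 tau 0.047 e6 0.004 mean4 0.072 Fz 7.0
ang 23.57 tau 0.051 e6 0.010 mean4 0.069 Fz 5.7
ang 22.57 tau 0.086 e6 0.014 mean4 0.061 Fz 5.4
ang 21.57 tau 0.110 e6 0.017 mean4 0.074 Fz 4.6
ang 20.57 tau 0.097 e6 0.022 mean4 0.086 Fz 5.2
ang 19.57 tau 0.144 e6 0.026 mean4 0.109 Fz 5.7
ang 18.57 tau 0.127 e6 0.032 mean4 0.119 Fz 5.1
ang 17.58 tau 0.148 e6 0.037 mean4 0.129 Fz 6.5
ang 16.58 tau 0.097 e6 0.042 mean4 0.129 Fz 6.3
ang 15.58 tau 0.101 e6 0.048 mean4 0.118 Fz 6.2
```

The q6 effort has risen steadily since about 24.5°, so the screw is on the flat: roughly +0.005 N m per degree and 0.125 N m now. I continue gently towards 0.17.

```bash
sed -i 's/m>0.14 or L\[-1\]\[1\]>.2/m>0.18 or L[-1][1]>.23 or L[-1][2]>.095/' chk.py; c(){ python3 chk.py; }
python3 -m crank '[[[0,0,0],1,255]]'>/dev/null; c && python3 -m crank '[[[0,0,0],1,255]]'>/dev/null && c && python3 -m crank '[[[0,0,0],1,255]]'>/dev/null && c && python3 -m crank '[[[0,0,0],1,255]]'>/dev/null && c && python3 -m crank '[[[0,0,0],1,255]]'>/dev/null && c && python3 -m crank '[[[0,0,0],1,255]]'>/dev/null && c
```

```text
ang 14.58 tau 0.174 e6 0.054 mean4 0.130 Fz 4.9
ang 13.58 tau 0.113 e6 0.060 mean4 0.121 Fz 4.7
ang 12.58 tau 0.258 e6 0.067 mean4 0.161 Fz 4.6
```

```bash
c(){ python3 chk.py; }
for i in 1 2 3 4; do python3 -m crank '[[[0,0,0],0,255]]'>/dev/null; c; done; python3 -m crank '[[[0,0,0],1,255]]'>/dev/null; c; python3 -m crank '[[[0,0,0],1,255]]'>/dev/null; c
```

```text
ang 12.61 tau 0.158 e6 0.179 mean4 0.176 Fz 4.9
ang 12.62 tau 0.110 e6 0.137 mean4 0.160 Fz 5.9
ang 12.62 tau 0.147 e6 0.135 mean4 0.168 Fz 5.2
ang 12.62 tau 0.152 e6 0.135 mean4 0.142 Fz 4.3
ang 11.60 tau 0.142 e6 0.032 mean4 0.138 Fz 4.9
ang 10.59 tau 0.169 e6 0.078 mean4 0.152 Fz 5.7
```

```bash
c(){ python3 chk.py; }
python3 -m crank '[[[0,0,0],1,255]]'>/dev/null; c; python3 -m crank '[[[0,0,0],1,255]]'>/dev/null; c;  for i in 1 2 3 4 5 6; do python3 -m crank '[[[0,0,0],0,255]]'>/dev/null; c; done
```

```text
ang 9.59 tau 0.174 e6 0.088 mean4 0.159 Fz 5.0
ang 8.59 tau 0.171 e6 0.094 mean4 0.164 Fz 5.6
ang 8.61 tau 0.139 e6 0.205 mean4 0.164 Fz 5.1
ang 8.63 tau 0.132 e6 0.163 mean4 0.154 Fz 5.5
ang 8.63 tau 0.170 e6 0.162 mean4 0.153 Fz 4.9
ang 8.63 tau 0.172 e6 0.162 mean4 0.153 Fz 5.2
ang 8.62 tau 0.183 e6 0.162 mean4 0.164 Fz 4.4
ang 8.63 tau 0.149 e6 0.162 mean4 0.168 Fz 4.6
```

```bash
c(){ python3 chk.py; }
python3 -m crank '[[[0,0,0],1,255],[[0,0,0],1.8,255],[[0,0,0],1.8,255],[[0,0,0],1.8,255]]'>/dev/null; c;  python3 -m crank '[[[0,0,0],0,255]]'>/dev/null; c; python3 -m crank '[[[0,0,0],0,220],[[0,0,0],0,200],[[0,0,0],0,170],[[0,0,0],0,140],[[0,0,0],0,140],[[0,0,-20],0,140],[[0,0,-50],0,140],[[0,0,-90],0,140],[[0,0,-130],0,140],[[0,0,-130],0,140]]' | tail -6
python3 - <<'E'
from h import *
import pickle
c=read_camera("wrist");a=read_camera("side")
P=cloud(a);d=P-[.525,-.0525,0];near=np.hypot(d[...,0],d[...,1])<.045
F=a["frame"].astype(int)
m=near&(P[...,2]>.15)&(P[...,2]<.22)&(F.max(-1)<110);print("bar",rect(P,m),P[...,2][m].max())
for lo in(.115,.13,.145,.16): 
    k=near&(P[...,2]>lo)&(P[...,2]<lo+.015);print(lo,np.round(np.median(P[k],0),4))
for n,cc in(("w",c),("s",a)): pass
u,w=map(int,proj(a,[.525,-.0525,.14]));k=cv2.resize(a["frame"][w-60:w+60,u-60:u+60],(400,400))
im=np.hstack([k,cv2.resize(c["frame"],(400,300)).copy() if 0 else cv2.copyMakeBorder(cv2.resize(c["frame"],(400,300)),0,100,0,0,cv2.BORDER_CONSTANT)])
cv2.imwrite("pics/fin.png",im)
E
```

```text
ang 6.83 tau 0.155 e6 0.179 mean4 0.165 Fz 5.4
ang 6.83 tau 0.181 e6 0.178 mean4 0.167 Fz 5.1
time: 20.8
eef_pos: [0.5267, -0.0529, 0.3159]
tcp_rot: [0.665, 0.747, 0.003, 0.005]
contact_force: [0.7, 0.7, 0.3]
opening: 0.45
finger_force: 0.0
bar (array([522.1, -54.6]), array([17. , 82.4]), 7.1, 340) 0.1985705580368659
0.115 [ 0.5187 -0.0589  0.1227]
0.13 [ 0.5189 -0.0591  0.1376]
0.145 [ 0.518  -0.0589  0.1525]
0.16 [ 0.5183 -0.0589  0.1677]
```

View pics/fin.png

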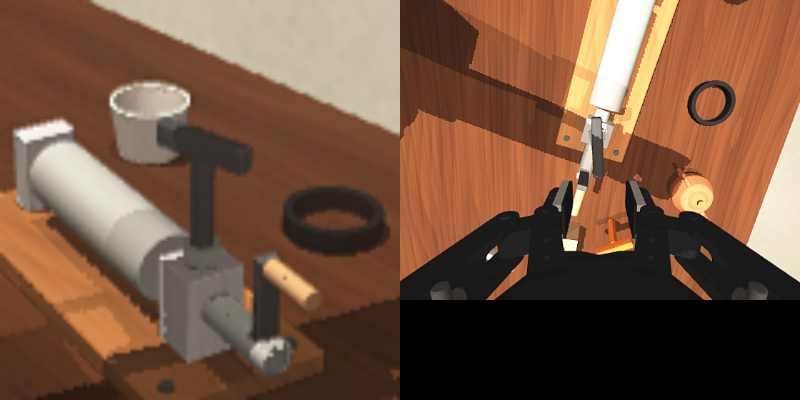

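The key stands upright in the screw with its bar top at 198.5 mm, so the tip is on the floor. The crank is upright and the gripper is clear, so I hand it in.

```bash
python3 -m crank '[[[0,0,0],0,140],[[0,0,0],0,140]]'|tail -1; python3 -c "
from plant import ctrl
print(ctrl.sign_off())"
```

```text
finger_force: 0.0
the job is handed in; nothing more can be done
None
```

The job is handed in, result not reported back: the crank stands upright, the hex key stands fully seated and released, and the setscrew was tightened onto the flat at about 0.17–0.18 N m, an estimated 45–50 N, after 21 of the 72 s.

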